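# Lock the bar in the drilling jig: push the clamp knob round its L-shaped slot

## Robot

A 6-joint arm with a two-finger parallel gripper is mounted at the origin on the work surface. World frame = base frame: x ahead of the robot, y to its left, z up, the work surface at z = 0. Lengths are in m, angles in rad, forces in N, time in s.
With the tool pointing down it reaches from about 0.35 to 0.775 m from the base axis. Payload 5.5 kg.
Tool frame: the origin (TCP) lies at the very end of the fingers, on their centre line; the grasp point (between the pads) lies hold_point_z behind it (hold_point_z is the distance from the TCP to the grasp point, in m); x points along the fingers, y is the direction in which the jaws open and shut, and the axes are right-handed (so a half turn about x gives the same grasp; the last joint's range is limited). The gripper opens to 85 mm and grips with 20 to 120 N. Pads are 22 mm wide; open, the fingers measure 114 mm over their backs; the gripper's body (76 mm by 85 mm) begins 54 mm behind the grasp point. The pads swing forward as they close: fully open they stand 13 mm farther back than shut.
Start: joints at [1.118, 0.313, 0.046, 1.304, 0, 1.431], TCP at [0.177, 0.547, 0.231] pointing down, gripper open.
Joint ranges: [-2.76, 2.76], [-0.86, 1.69], [-1.03, 1.26], [-2.2, 2.34], [-1.47, 1.5], [-3.14, 3.14]. Speed limits (rad/s): [2.57, 2.57, 3.14, 3.14, 3.14, 3.14].

## Interface

Orientations are given as a unit quaternion [w, x, y, z].
In Python, from workcell import * gives the robot as it stands. The module is installed in compiled form; this text tells all that it offers.
- The arm moves only by the tool step_arm, never from a script. Its argument "targets" is a list of rows, each a list of 3 entries, a list of its own where there are three numbers: the turn, a rotation vector about the tool's x, y, z in degrees, then the shift along the tool's x, y, z in cm, then the finger opening in cm, from 0 to 8.54. A call has exactly 10 rows; each row shifts and turns the commanded pose from where the row before left it, along the tool's axes as they then stand; what a row does not reach is not made up. A row lasts 1/10 s, in which the tool goes at most 50 mm and 8.59 degrees, less where a joint would pass 70% of its speed; a pose out of reach is approached as far as the arm can. A call with a gripper value outside its range is refused whole. The fingers move at their own pace and stop on an object; "force" is the grip in N (left out, the last holds). Time passes only in rows, so rows that do not move let the fingers close, or fill a call up. It gives the time, the measured TCP pose, the force and the opening at its end, in the units of the state.
- get_state(): the state, without advancing time (a new reading comes with each control period).
- read_camera(name): name is "scene" or "top" or "wrist"; returns the picture (420x560x3 uint8, red, green, blue); there is no depth.
- camera_model(name): a dict with "fx", "fy", "cx", "cy" (pixels), "xyz" and "rotation" of the camera in the world; the wrist camera has in their place "T_tool_cam" (4x4, takes a point from camera to tool coordinates, whose origin is the TCP and whose axes are the tool frame's). Camera axes: x right, y down, z forward; pixel columns grow to the right and rows downward; lengths in m; the calibration is good to about 2 mm. A picture is of the moment at which its call begins: read the wrist's pose just before it. camera_model takes no time and is no camera call.
- hand_in(): hands the job in, once; it reports no verdict.
Trained networks look in the newest picture that a camera, given by its name, has taken for a name from the list of things; names that differ only in an ending like _2 or _b are one class to them, and where a whole thing is asked for, a point or a joint stands for the part that bears it (a point fixed in the world has none). Each returns a list of dicts, best first, with "p" (0 to 1); they miss things now and then, are a little off and sometimes report something else, mostly with a low value. They report only what shows in the picture. A call takes as long as a camera call.
- find_in(camera, label): "extent" ([left, top, width, height] in pixels, round what is visible of it).
- silhouettes(camera, label): "mask" (420x560 bool, what is visible of it) and "extent" ([left, top, width, height] in pixels, round what is visible of it).
The state is a dict: "clock": time; "joint_pos": joint angles; "qvel": joint speeds; "tau": joint torques, N m; "tcp_pos": TCP position; "orientation": TCP orientation; "wrist_force": force on the tool from outside, world axes, zero at the start; "ft_torque": the same for the moment, N m; "finger_gap": finger opening in m.
Only numpy, scipy, OpenCV 4.12 (cv2) and the standard library are available. Lean on these libraries where they do the work, as an engineer would, in place of code of your own. Each camera call takes 0.05 s, during which the arm holds its last target.

## Task

Lock the aluminium bar in the drilling jig: with the fingertips, push the square black clamp knob along the long leg of its L-shaped slot to the corner, then push it along the short leg until it stops at the closed end, so that its steel tongue lies over the bar. Only push the knob: do not pinch it between the fingers and do not lift it. Leave the oil bottle, the jar and the spanner where they are, and finish clear of everything.

Things in the scene. Friction and masses are not known exactly. Their poses are not given: they have to be found in the camera images.
- jig: Steel drilling jig, fixed; origin at the centre of its underside, on the bench. Base 220 x 240 mm (x, y). Flat slot plate at jig x -100 to +35, y -110 to +110 mm, top 36 mm above the bench, with an L-shaped slot 17 mm wide. An aluminium bar lies along y at x 37 to 85 mm (top 34.5 mm), then a fence 46 mm high at x 87 to 100 mm. The plate is bare and flat around the slot.
- slot_start (a point): Start end of the slot's long leg, on the plate's top: jig (-35, -45) mm. The knob's centre stands over it at slide_along 0. Axes as the jig's.
- slot_corner (a point): Corner of the L, on the plate's top: jig (-35, +45) mm, 90 mm from slot_start along jig +y. Axes as the jig's.
- slot_end (a point): Closed end of the short leg, on the plate's top: jig (+5, +45) mm, 40 mm from the corner along jig +x, towards the bar. The locked knob's centre stands over it. Axes as the jig's.
- knob_mid (a point): Centre of the square black clamp knob, 28 x 28 mm, upright sides parallel to the jig's axes, from 37 to 74 mm above the bench (this point: 55.5 mm). A 12 mm pin under it runs in the slot. A steel tongue 22 mm wide, 5 mm thick, juts from its jig +x side to 48 mm from its centre, 37 to 42 mm above the bench. It slides with about 3 N of friction, stays where left, cannot turn.
- slide_along (a joint): Knob's travel along the long leg, in m, growing along jig +y: 0 at the start end of the leg, 0.090 at the corner (hard stop). The knob starts somewhere between 0 and 0.03.
- slide_across (a joint): Knob's travel along the short leg, in m, growing along jig +x: 0 in the long leg, 0.040 at the closed end (hard stop, locked). It can grow only at the corner, with slide_along within about 2.5 mm of 0.090.
- lift (a joint): How far the knob has been pulled up against its hold-down spring, in m: 0 down, 0.020 fully up with the pin nearly out of the slot. It must stay down (a pull of about 8 N raises it).
- oil: White plastic oil bottle, 52 mm across, 130 mm tall, loose, standing on the bench beside one end of the jig, about 0.2 m from the jig's centre. Origin: centre of its underside. Not to be disturbed.
- jar: Clear screw-top jar, 66 mm across, 85 mm tall, loose, standing on the bench beside the other end of the jig, about 0.2 m from its centre (bottle and jar may be swapped). Origin: centre of its underside. Not to be disturbed.
- spanner: Steel spanner 170 mm long, loose, lying on the bench beyond the jig's fence side. Origin: its underside. Not to be disturbed.

How it is judged:
By the outcome, as a careful person would: the job done as asked, in the order asked, and still so for the second after the job is handed in, with the robot touching nothing.
It also fails if it takes over 35 s, if anything falls off the work surface, if the arm or the gripper's body presses on something with over 40 N, if the wrist force passes 120 N, or if a joint passes its speed limit or range.

## Working session

There is one attempt and no reset: what is moved stays moved. The work goes in short steps, Python scripts to look and compute and a tool call to move; the robot and the scene stay as the last step left them, time stands still between calls to the robot, and variables do not carry over. Pictures are saved under pics/ and viewed, and the job is handed in when it is done.

Besides the shell and the picture viewer there is one more tool, called after ">>>" by a JSON object that holds its "fn" and its "kwargs". step_arm: Moves the arm, as the interface text tells. Its arguments: {"type":"object","properties":{"targets":{"type":"array","items":{"type":"array"}},"force":{"type":"number"}},"required":["targets"]}

```bash
mkdir -p pics
cat > h.py <<'E'
from workcell import *
import numpy as np, cv2
from scipy.spatial.transform import Rotation as R
E
python3 - <<'E'
from h import *
s=get_state(); print(s)
for n in("top","scene"):
    im=read_camera(n); cv2.imwrite(f"pics/{n}0.png",im[:,:,::-1]); m=camera_model(n); print(n,m)
    for l in ("jig","knob_mid","oil","jar","spanner"):
        print(l,[(round(d["p"],2),d["extent"]) for d in find_in(n,l)[:2]])
print(camera_model("wrist"))
E
```

```text
{'clock': 0.0, 'joint_pos': array([1.11836455e+00, 3.13998008e-01, 4.49716043e-02, 1.30362092e+00,
       1.99360375e-05, 1.43122114e+00]), 'qvel': array([-0.0012766 ,  0.00050415, -0.0002919 , -0.00064346,  0.00051021,
        0.00111038]), 'tau': array([ 1.11399511e-04, -4.80629933e+01,  2.98533243e+01,  1.95029809e-02,
       -2.93596649e-04,  2.71285522e-06]), 'tcp_pos': array([0.17673123, 0.54661684, 0.23040724]), 'orientation': array([ 0.69827509,  0.109537  ,  0.69867036, -0.11078482]), 'wrist_force': array([ 0.80150023,  0.24615116, -0.03499158]), 'ft_torque': array([-0.03632489, -0.00788245,  0.05524967]), 'finger_gap': 0.08532434491663929}
top {'fx': 453.0213753615936, 'fy': 453.0213753615936, 'cx': 284.7362017242616, 'cy': 210.71977026356635, 'xyz': array([0.43927369, 0.04326358, 1.06152643]), 'rotation': array([ 0.06156055, -0.69536802,  0.71336245, -0.06154374])}
jig [(0.91, [231.7, 186.6, 138.2, 136.1])]
knob_mid [(0.6, [293.6, 251.1, 22.9, 29.4])]
oil [(0.73, [207.5, 191.2, 30.9, 24.8])]
jar [(0.66, [352.4, 303.0, 39.9, 29.3])]
spanner [(0.62, [321.2, 176.3, 63.7, 44.6
[... 285 characters left out ...]
9, [166.0, 174.6, 139.6, 115.5])]
knob_mid [(0.84, [210.4, 191.4, 16.2, 35.5])]
oil [(0.81, [314.6, 159.3, 29.8, 49.7]), (0.41, [206.7, 192.2, 18.8, 35.6])]
jar [(0.69, [101.9, 202.8, 44.3, 51.2])]
spanner [(0.76, [197.2, 286.2, 86.8, 47.9])]
{'fx': 354.8749506047706, 'fy': 354.8749506047706, 'cx': 277.2635888386806, 'cy': 216.46234417620698, 'T_tool_cam': array([[-5.21193865e-04, -2.91485403e-01,  9.56575135e-01,
        -1.43234253e-01],
       [ 9.99999466e-01,  7.01501984e-04,  7.58613881e-04,
         1.34731794e-03],
       [-8.92164228e-04,  9.56575019e-01,  2.91484882e-01,
        -7.54725296e-02],
       [ 0.00000000e+00,  0.00000000e+00,  0.00000000e+00,
         1.00000000e+00]])}
```

Run:
```python
import cv2
a=cv2.imread("pics/top0.png"); cv2.imwrite("pics/t0z.png",cv2.resize(a[160:350,190:410],None,fx=3.6,fy=3.15,interpolation=cv2.INTER_CUBIC))
b=cv2.imread("pics/scene0.png"); cv2.imwrite("pics/s0z.png",cv2.resize(b[130:350,90:370],None,fx=2.7,fy=2.7,interpolation=cv2.INTER_CUBIC))
```

```text
(no output)
```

View pics/t0z.png

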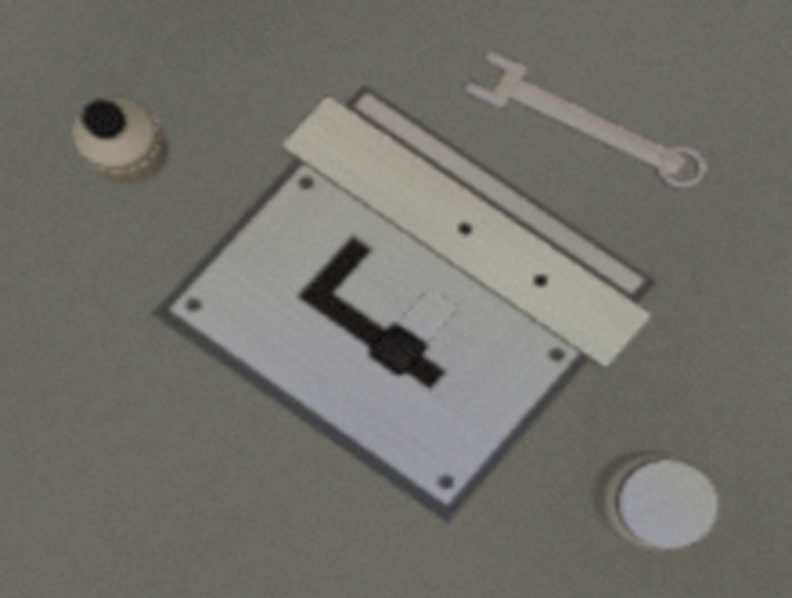

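View pics/s0z.png

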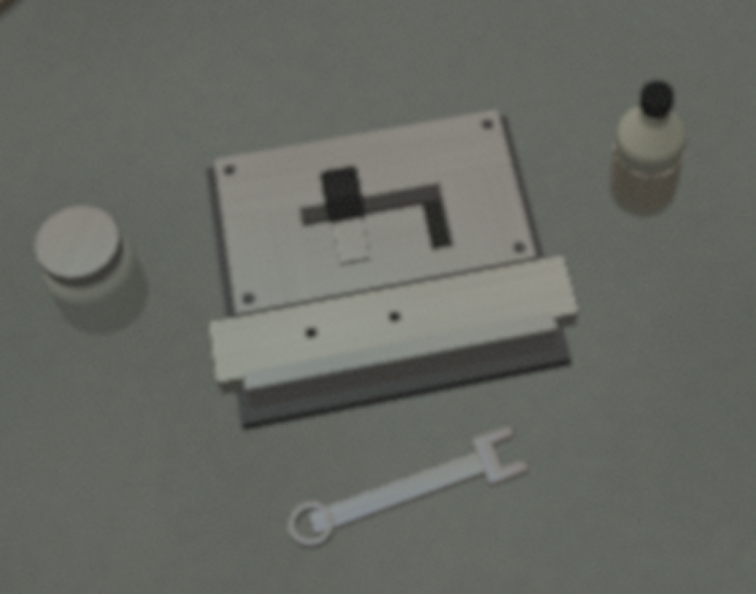

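Both views show the jig turned about 35°. The oil bottle is at the slot-corner end, the jar at the start end and the spanner beyond the fence. I'll fit the jig pose from the plate corners and the slot.

```bash
cat >> h.py <<'E'
def proj(n,P):
    m=camera_model(n); q=m["rotation"]
    Rm=np.array(q) if np.ndim(q)==2 else R.from_quat(np.r_[q[1:],q[0]]).as_matrix()
    p=(np.atleast_2d(P)-m["xyz"])@Rm
    return np.c_[m["fx"]*p[:,0]/p[:,2]+m["cx"],m["fy"]*p[:,1]/p[:,2]+m["cy"]]
def jw(J,P):
    x,y,t=J; P=np.atleast_2d(P).astype(float); c,s=np.cos(t),np.sin(t)
    return np.c_[x+c*P[:,0]-s*P[:,1],y+s*P[:,0]+c*P[:,1],P[:,2]]
E
cat > fit.py <<'E'
from h import *
from scipy.optimize import least_squares
zt=lambda u,v:(190+(u+.5)/3.6-.5,160+(v+.5)/3.15-.5)
zs=lambda u,v:(90+(u+.5)/2.7-.5,130+(v+.5)/2.7-.5)
T=[((-100,110,36),zt(170,306)),((-100,-110,36),zt(448,503)),((-43.5,53.5,36),zt(301,295)),((-26.5,36.5,36),zt(336,296))]
S=[((-100,-110,36),zs(213,160)),((-100,110,36),zs(500,112)),((-43.5,53.5,36),zs(440,184)),((-26.5,36.5,36),zs(423,204))]
def f(J):
    r=[]
    for n,L in(("top",T),("scene",S)):
        r.append((proj(n,jw(J,np.array([a for a,_ in L])/1e3))-np.array([b for _,b in L])))
    return np.concatenate(r).ravel()
best=min((least_squares(f,[0.5,0,a],x_scale=[.1,.1,1]) for a in np.arange(-3,3,.7)),key=lambda r:r.cost)
print(best.x,np.degrees(best.x[2]));print(f(best.x).reshape(-1,2).round(1)); np.save("J.npy",best.x)
J=best.x
# overlay
for n in("top","scene"):
    im=cv2.imread(f"pics/{n}0.png"); k=3; x0,y0=(190,150) if n=="top" else (130,130)
    im=cv2.resize(im[y0:y0+195,x0:x0+260],None,fx=k,fy=k,interpolation=cv2.INTER_CUBIC)
    def pl(P,col):
        p=((proj(n,jw(J,np.array(P)/1e3))-[x0,y0]+.5)*k).astype(int); cv2.polylines(im,[p.reshape(-1,1,2)],True,col,1)
    pl([(-100,-110,36),(-100,110,36),(35,110,36),(35,-110,36)],(0,0,255))
    pl([(-43.5,-53.5,36),(-43.5,53.5,36),(13.5,53.5,36),(13.5,36.5,36),(-26.5,36.5,36),(-26.5,-53.5,36)],(0,255,0))
    pl([(87,-110,46),(87,110,46),(100,110,46),(100,-110,46)],(255,0,0))
    from sys import argv
    for s in [float(argv[1])]:
        for z in(37,74): pl([(-49,-59+s+0,z),(-21,-59+s,z),(-21,-31+s,z),(-49,-31+s,z)],(0,255,255))
    cv2.imwrite(f"pics/o_{n}_{argv[2]}.png",im)
E
python3 fit.py 18 a
```

```text
[ 0.52259677  0.00183865 -0.70182035] -40.211344007690165
[[ 0.6 -0.1]
 [ 0.  -0.1]
 [-0.6 -0.5]
 [ 0.2 -2. ]
 [ 0.5 -0.8]
 [-1.1 -0.8]
 [-0.4 -0.7]
 [-0.8  0.3]]
```

View pics/o_top_a.png

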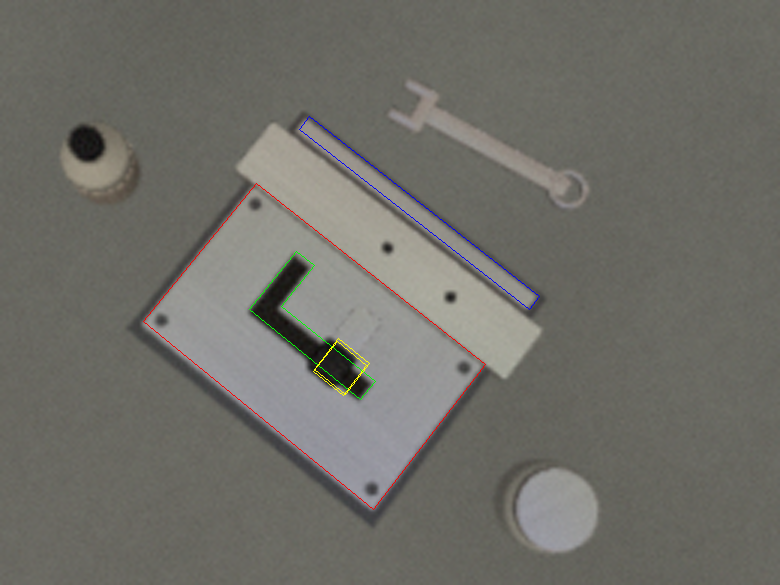

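View pics/o_scene_a.png

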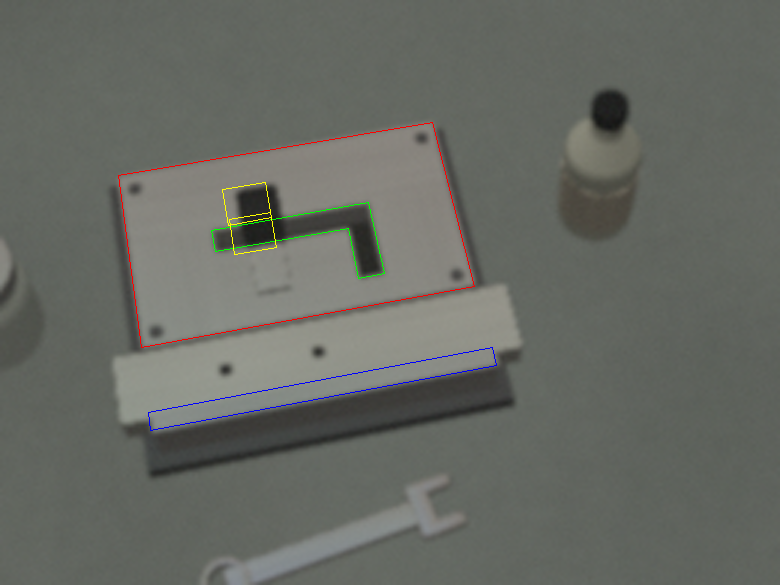

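The fit agrees with both pictures to about 1–2 px. Next I'll estimate the knob's travel and the first move.

```bash
cat >> h.py <<'E'
def Rt(s):
    q=s["orientation"]; return R.from_quat(np.r_[q[1:],q[0]]).as_matrix()
def jl(J,p):
    c,s=np.cos(J[2]),np.sin(J[2]); d=np.array(p)[:2]-J[:2]
    return np.array([c*d[0]+s*d[1],-s*d[0]+c*d[1],p[2]])
def report(tj):
    "tj: TCP target in jig mm; prints shift in tool axes (cm)"
    J=np.load("J.npy"); s=get_state(); M=Rt(s)
    print("t",round(s["clock"],2),"tcp jig mm",(jl(J,s["tcp_pos"])*1e3).round(1),"F",s["wrist_force"].round(1),"gap",round(s["finger_gap"],4))
    print("tool axes yaw in jig deg: y->",np.degrees(np.arctan2(M[1,1],M[0,1])-J[2]).round(1),"tilt x:",M[:,0].round(3))
    if tj is not None: print("shift tool cm",(M.T@(jw(J,np.array(tj)/1e3)[0]-s["tcp_pos"])*100).round(2))
E
python3 fit.py 27 b
python3 - <<'E'
from h import *
report((-35,-75,200))
M=Rt(get_state());print(M.round(3))
E
```

```text
[ 0.52259677  0.00183865 -0.70182035] -40.211344007690165
[[ 0.6 -0.1]
 [ 0.  -0.1]
 [-0.6 -0.5]
 [ 0.2 -2. ]
 [ 0.5 -0.8]
 [-1.1 -0.8]
 [-0.4 -0.7]
 [-0.8  0.3]]
t 0.6 tcp jig mm [-616.   193.3  231.4] F [ 0.4 -0.5  0.2] gap 0.0852
tool axes yaw in jig deg: y-> 112.3 tilt x: [ 0.  0. -1.]
shift tool cm [  3.13 -46.86  43.58]
[[ 0.     0.308  0.951]
 [ 0.     0.951 -0.308]
 [-1.     0.     0.   ]]
```

View pics/o_top_b.png

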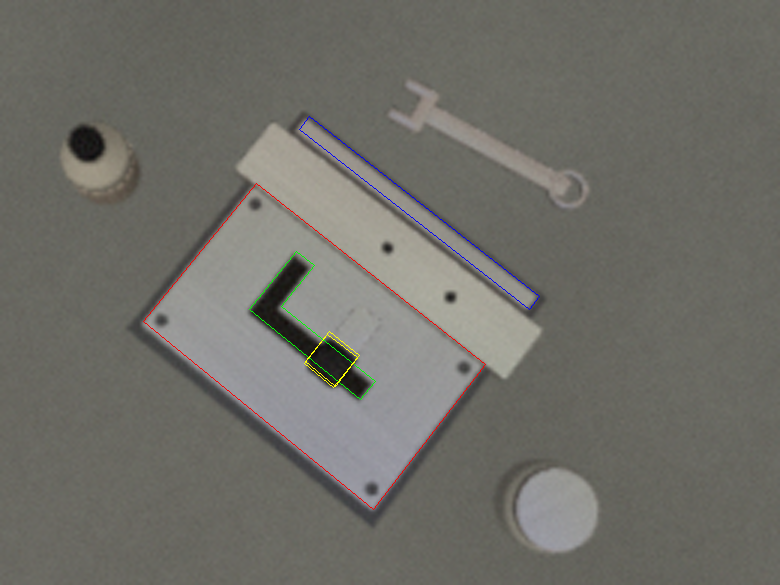

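View pics/o_scene_b.png

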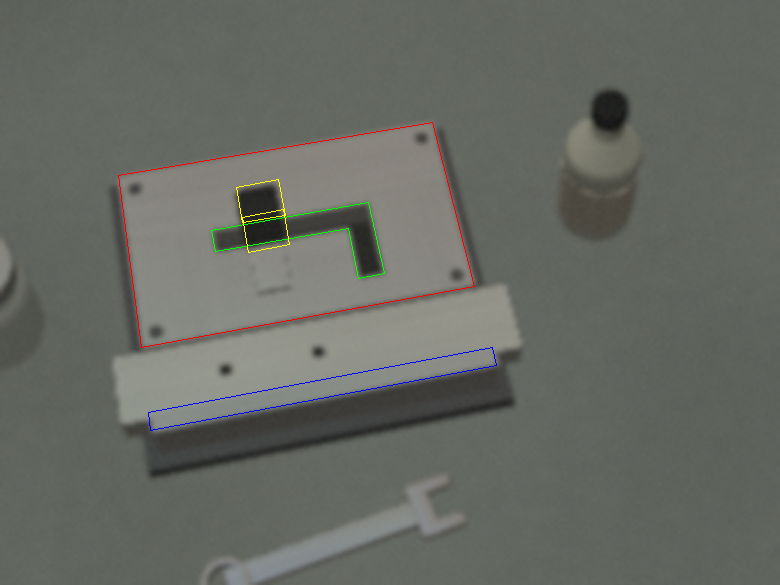

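The knob is at slide_along ≈ 0.027. Turning +22.3° about tool x makes tool y = jig +y and tool z = jig +x, so shifts can be given in jig axes. I'll push with the fingers closed.

>>> {"fn": "step_arm", "kwargs": {"targets": [[[7.43,0,0],[0,0,0],0],[[7.43,0,0],[0,0,0],0],[[7.44,0,0],[0,0,0],0],[[0,0,0],[0,-2,4.4],0],[[0,0,0],[0,-2,4.4],0],[[0,0,0],[0,-2,4.4],0],[[0,0,0],[0,-2,4.4],0],[[0,0,0],[0,-2,4.4],0],[[0,0,0],[0,-2,4.4],0],[[0,0,0],[0,-2,4.4],0]], "force": 30}}

```text
clock: 1.6
tcp_pos: [0.3222, 0.2397, 0.2316]
orientation: [0.664, 0.243, 0.664, -0.243]
wrist_force: [1.1, -0.1, 0.3]
finger_gap: 0.0001
```

```bash
python3 -c "
from h import *
report((-35,-72,150))"
```

```text
t 1.6 tcp jig mm [-306.6   52.3  231.6] F [ 1.1 -0.1  0.3] gap 0.0001
tool axes yaw in jig deg: y-> 90.0 tilt x: [ 0.001  0.001 -1.   ]
shift tool cm [  8.16 -12.45  27.15]
```

>>> {"fn": "step_arm", "kwargs": {"targets": [[[0,0,0],[0.5,-1.8,3.9],0],[[0,0,0],[1,-1.8,3.9],0],[[0,0,0],[1.2,-1.8,3.9],0],[[0,0,0],[1.3,-1.8,3.9],0],[[0,0,0],[1.3,-1.8,3.9],0],[[0,0,0],[1.3,-1.7,3.9],0],[[0,0,0],[1.3,-1.7,3.6],0],[[0,0,0],[0,0,0],0],[[0,0,0],[0,0,0],0],[[0,0,0],[0,0,0],0]]}}

```text
clock: 2.6
tcp_pos: [0.4473, -0.027, 0.1526]
orientation: [0.664, 0.243, 0.664, -0.243]
wrist_force: [0.3, 0.5, -0.0]
finger_gap: 0.0001
```

```bash
python3 -c "
from h import *
report((-35,-72,50))
im=read_camera('wrist'); cv2.imwrite('pics/w1.png',im[:,:,::-1])
im=read_camera('top'); cv2.imwrite('pics/t1.png',cv2.resize(im[160:350,190:440,::-1],None,fx=3,fy=3))"
```

```text
t 2.6 tcp jig mm [-38.9 -70.6 152.6] F [ 0.3  0.5 -0. ] gap 0.0001
tool axes yaw in jig deg: y-> 90.0 tilt x: [-0.  0. -1.]
shift tool cm [10.26 -0.14  0.39]
```

View pics/w1.png

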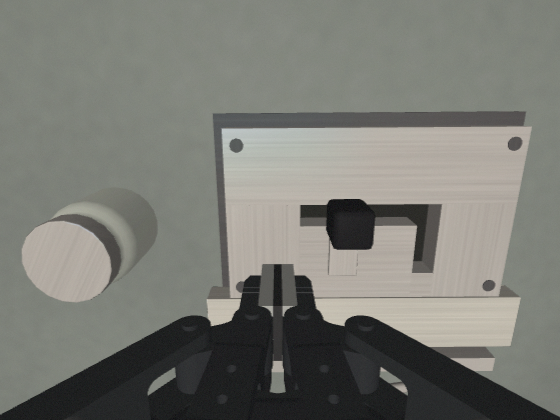

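View pics/t1.png

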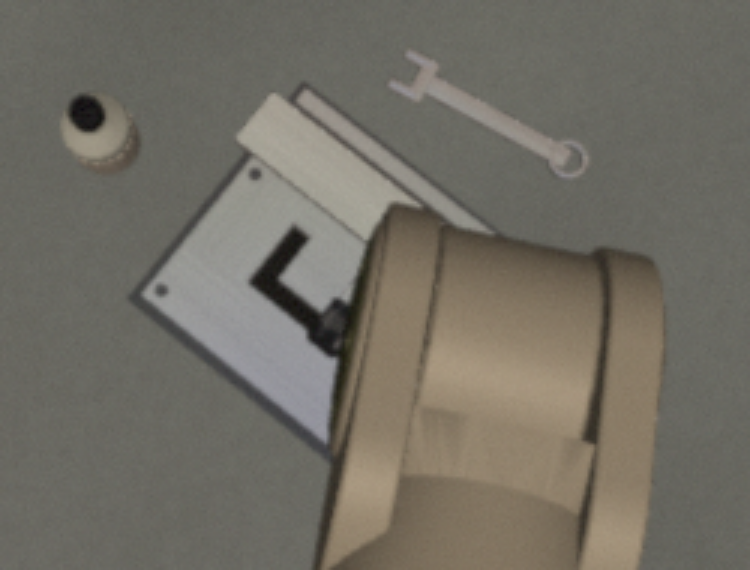

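The wrist view shows closed fingertips (277,270) beside the knob (350,225), with the plate clearly visible. I'll refine the jig pose from its sharp corners.

```bash
cat >> h.py <<'E'
def wproj(P,st):
    m=camera_model("wrist"); T=np.eye(4);T[:3,:3]=Rt(st);T[:3,3]=st["tcp_pos"]; W=T@m["T_tool_cam"]
    p=(np.atleast_2d(P)-W[:3,3])@W[:3,:3]
    return np.c_[m["fx"]*p[:,0]/p[:,2]+m["cx"],m["fy"]*p[:,1]/p[:,2]+m["cy"]]
E
python3 - <<'E'
from h import *
from scipy.optimize import least_squares
s=get_state(); J=np.load("J.npy")
P=np.array([(-100,-110,36),(-100,110,36),(-43.5,53.5,36),(-26.5,36.5,36),(13.5,53.5,36)])/1e3
I=np.array([(221.5,129),(531,127),(441,205),(415,222),(433.5,272)])
print((wproj(jw(J,P),s)-I).round(1).tolist())
r=least_squares(lambda x:(wproj(jw(x[:3],P),s)-I).ravel(),J); print(r.x,r.fun.round(1))
K=lambda y,z,x=-35:[(x+a,y+b,z) for a in(-14,14) for b in(-14,14)]
for y in(-20,-18,-16): print(y,wproj(jw(r.x,np.array(K(y,74))/1e3),s).round(0).tolist())
print("start end", wproj(jw(r.x,np.array([(-43.5,-53.5,36)])/1e3),s))
Jn=r.x; np.save("J2.npy",Jn)
print(jl(Jn,s["tcp_pos"])*1e3)
E
```

```text
[[-1.4, 1.0], [-2.7, 3.8], [-2.5, 1.9], [-1.4, 6.0], [-4.5, 3.0]]
[ 0.52234907  0.00481062 -0.69128801] [ 0.  -0.4 -0.3 -0.9  0.2 -1.5  1.4  3.  -1.3  0. ]
-20 [[334.0, 211.0], [377.0, 211.0], [332.0, 251.0], [374.0, 251.0]]
-18 [[337.0, 211.0], [380.0, 211.0], [335.0, 251.0], [377.0, 251.0]]
-16 [[340.0, 211.0], [383.0, 211.0], [338.0, 251.0], [380.0, 251.0]]
start end [[300.01509841 204.65137414]]
[-37.62086334 -71.86131595 152.80866807]
```

>>> {"fn": "step_arm", "kwargs": {"targets": [[[0,0,0],[2.5,0,0.1],0],[[0,0,0],[3,0,0.1],0],[[0,0,0],[2.5,0,0],0],[[0,0,0],[1.5,0,0],0],[[0,0,0],[0.7,0,0],0],[[0,0,0],[0,0.6,0],0],[[0,0,0],[0,0.8,0],0],[[0,0,0],[0,0.8,0],0],[[0,0,0],[0,0.8,0],0],[[0,0,0],[0,0.8,0],0]]}}

```text
clock: 3.7
tcp_pos: [0.4747, 0.0002, 0.051]
orientation: [0.664, 0.243, 0.664, -0.243]
wrist_force: [-2.1, -3.1, 2.4]
finger_gap: -0.0
```

```bash
cp J2.npy J.npy; python3 -c "
from h import *
report((-35,10,50))
im=read_camera('wrist'); cv2.imwrite('pics/w2.png',im[:,:,::-1])"
```

```text
t 3.7 tcp jig mm [-33.8 -34.   51. ] F [-2.1 -3.1  2.4] gap -0.0
tool axes yaw in jig deg: y-> 89.4 tilt x: [ 0.001 -0.001 -1.   ]
shift tool cm [ 0.1   4.4  -0.17]
```

View pics/w2.png

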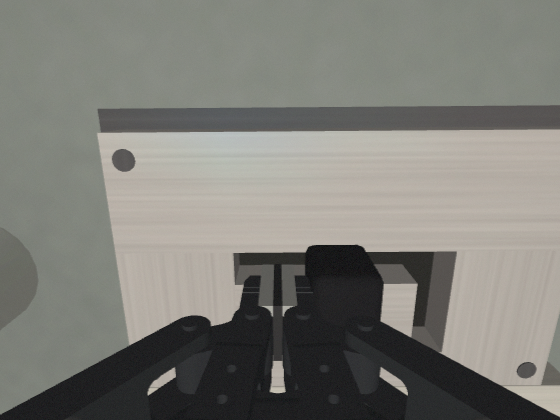

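Contact is made: about 3.7 N along jig −y, and the knob is moving. I'll continue.

>>> {"fn": "step_arm", "kwargs": {"targets": [[[0,0,0],[0,0.6,-0.1],0],[[0,0,0],[0,0.6,0],0],[[0,0,0],[0,0.6,0],0],[[0,0,0],[0,0.6,0],0],[[0,0,0],[0,0.5,0],0],[[0,0,0],[0,0.5,0],0],[[0,0,0],[0,0.4,0],0],[[0,0,0],[0,0.3,0],0],[[0,0,0],[0,0,0],0],[[0,0,0],[0,0,0],0]]}}

```text
clock: 4.75
tcp_pos: [0.4993, 0.0326, 0.05]
orientation: [0.664, 0.243, 0.664, -0.243]
wrist_force: [0.2, -0.4, 0.2]
finger_gap: -0.0002
```

```bash
python3 -c "
from h import *
report((-35,17,50))
im=read_camera('wrist'); cv2.imwrite('pics/w3.png',im[:,:,::-1])"
```

```text
t 4.75 tcp jig mm [-35.4   6.7  50. ] F [ 0.2 -0.4  0.2] gap -0.0002
tool axes yaw in jig deg: y-> 89.4 tilt x: [-0.     0.001 -1.   ]
shift tool cm [0.   1.03 0.03]
```

View pics/w3.png

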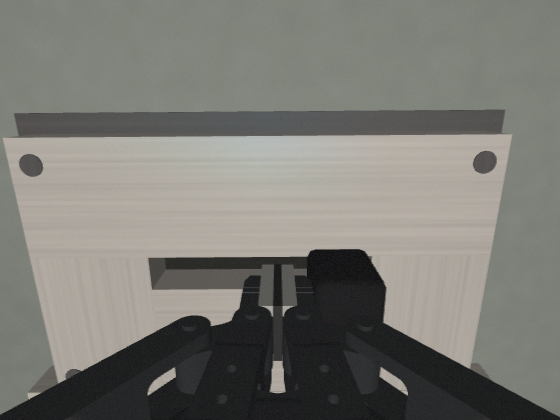

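>>> {"fn": "step_arm", "kwargs": {"targets": [[[0,0,0],[0,0.2,0],0],[[0,0,0],[0,0.2,0],0],[[0,0,0],[0,0.2,0],0],[[0,0,0],[0,0.1,0],0],[[0,0,0],[0,0.1,0],0],[[0,0,0],[0,0.1,0],0],[[0,0,0],[0,0.1,0],0],[[0,0,0],[0,0,0],0],[[0,0,0],[0,0,0],0],[[0,0,0],[0,0,0],0]]}}

```text
clock: 5.8
tcp_pos: [0.5058, 0.0397, 0.0502]
orientation: [0.664, 0.243, 0.664, -0.243]
wrist_force: [-3.6, -1.5, -0.8]
finger_gap: 0.0005
```

```bash
python3 -c "
from h import *
report((-35,20,50))"
```

```text
t 5.8 tcp jig mm [-35.   16.3  50.2] F [-3.6 -1.5 -0.8] gap 0.0005
tool axes yaw in jig deg: y-> 89.4 tilt x: [-0.  0. -1.]
shift tool cm [ 0.02  0.37 -0.  ]
```

>>> {"fn": "step_arm", "kwargs": {"targets": [[[0,0,0],[0,0.1,0],0],[[0,0,0],[0,0.1,0],0],[[0,0,0],[0,0.1,0],0],[[0,0,0],[0,0,0],0],[[0,0,0],[0,0,0],0],[[0,0,0],[0,0,0],0],[[0,0,0],[0,0,0],0],[[0,0,0],[0,0,0],0],[[0,0,0],[0,0,0],0],[[0,0,0],[0,0,0],0]]}}

```text
clock: 6.8
tcp_pos: [0.5066, 0.0408, 0.0503]
orientation: [0.663, 0.242, 0.664, -0.245]
wrist_force: [-7.5, -5.7, 4.5]
finger_gap: -0.0001
```

```bash
python3 -c "
from h import *
report((-35,20,50))
s=get_state()
im=read_camera('wrist'); cv2.imwrite('pics/w4.png',im[:,:,::-1])
im=read_camera('scene'); cv2.imwrite('pics/s4.png',cv2.resize(im[130:330,130:390,::-1],None,fx=3,fy=3,interpolation=2))
J=np.load('J.npy');print(wproj(jw(J,np.array([(-43.5,53.5,36)])/1e3),s))
for y in (39,42,45): print(wproj(jw(J,np.array([(-49,y-14,74),(-49,y+14,74),(-49,y+14,37)])/1e3),s).round(0).tolist())"
```

```text
t 6.8 tcp jig mm [-35.1  17.7  50.3] F [-7.5 -5.7  4.5] gap -0.0001
tool axes yaw in jig deg: y-> 89.3 tilt x: [-0.002 -0.003 -1.   ]
shift tool cm [0.03 0.23 0.  ]
[[349.97161794 254.62736376]]
[[294.0, 282.0], [369.0, 281.0], [350.0, 245.0]]
[[302.0, 282.0], [377.0, 281.0], [356.0, 245.0]]
[[310.0, 282.0], [385.0, 281.0], [363.0, 245.0]]
```

View pics/w4.png

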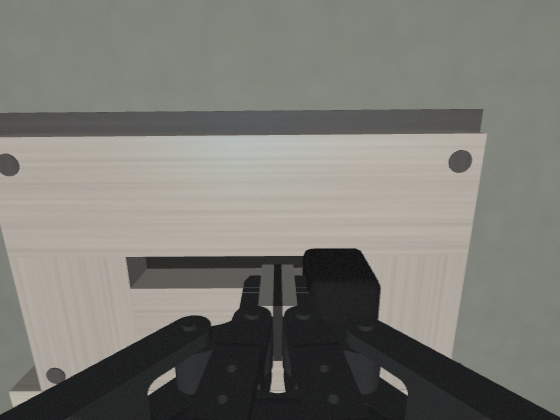

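View pics/s4.png

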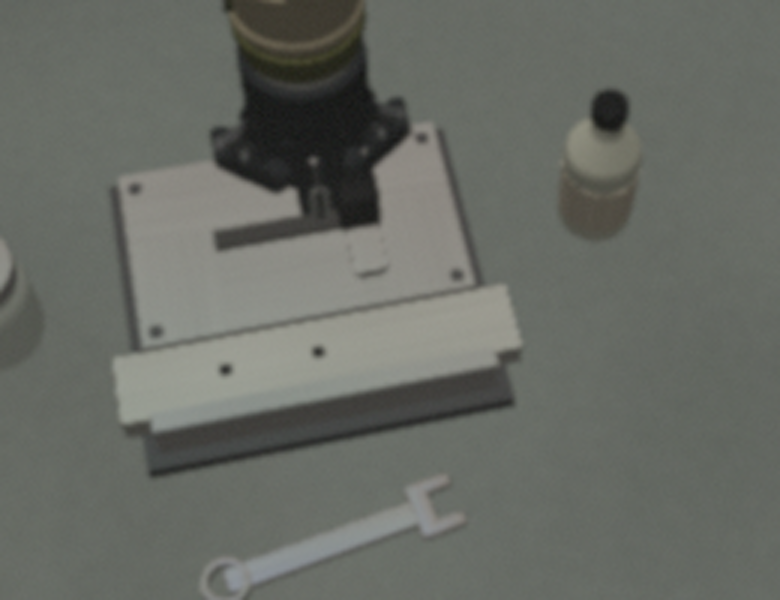

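Force is rising, so the stop is probably reached. I'll confirm with 2 mm more.

>>> {"fn": "step_arm", "kwargs": {"targets": [[[0,0,0],[0,0.1,0],0],[[0,0,0],[0,0.1,0],0],[[0,0,0],[0,0.1,0],0],[[0,0,0],[0,0,0],0],[[0,0,0],[0,0,0],0],[[0,0,0],[0,0,0],0],[[0,0,0],[0,0,0],0],[[0,0,0],[0,0,0],0],[[0,0,0],[0,0,0],0],[[0,0,0],[0,0,0],0]]}}

```text
clock: 7.9
tcp_pos: [0.5074, 0.0418, 0.0505]
orientation: [0.663, 0.241, 0.665, -0.246]
wrist_force: [-10.8, -11.2, 9.2]
finger_gap: 0.0
```

```bash
python3 -c "
from h import *
report((-35,20,50))"
```

```text
t 7.9 tcp jig mm [-35.1  18.9  50.5] F [-10.8 -11.2   9.2] gap 0.0
tool axes yaw in jig deg: y-> 89.3 tilt x: [-0.005 -0.005 -1.   ]
shift tool cm [0.05 0.11 0.01]
```

At the corner: 15 N against the stop, well above the 3 N friction. Now I'll back off, go round to the knob's −x side and line up at y = 45.

>>> {"fn": "step_arm", "kwargs": {"targets": [[[0,0,0],[0,-0.8,0],0],[[0,0,0],[0,-1.5,0],0],[[0,0,0],[0,-1,0],0],[[0,0,0],[0,0,-1.5],0],[[0,0,0],[0,0,-2.5],0],[[0,0,0],[0,0,-1.2],0],[[0,0,0],[0,0,0],0],[[0,0,0],[0,0,0],0],[[0,0,0],[0,0,0],0],[[0,0,0],[0,0,0],0]]}}

```text
clock: 8.9
tcp_pos: [0.4498, 0.0523, 0.0504]
orientation: [0.664, 0.243, 0.664, -0.243]
wrist_force: [0.2, 0.8, 0.8]
finger_gap: -0.0003
```

```bash
python3 -c "
from h import *
report((-85,45,50))
s=get_state()
im=read_camera('wrist'); cv2.imwrite('pics/w5.png',im[:,:,::-1])"
```

```text
t 8.9 tcp jig mm [-86.1  -9.7  50.4] F [0.2 0.8 0.8] gap -0.0003
tool axes yaw in jig deg: y-> 89.4 tilt x: [ 0.001 -0.    -1.   ]
shift tool cm [0.04 5.47 0.05]
```

View pics/w5.png

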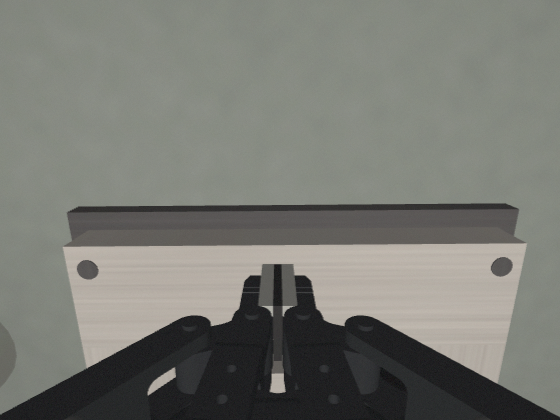

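>>> {"fn": "step_arm", "kwargs": {"targets": [[[0,0,0],[0,1.5,0],0],[[0,0,0],[0,2.5,0],0],[[0,0,0],[0,1.4,0],0],[[0,0,0],[0,0,0],0],[[0,0,0],[0,0,0.5],0],[[0,0,0],[0,0,0.5],0],[[0,0,0],[0,0,0.3],0],[[0,0,0],[0,0,0],0],[[0,0,0],[0,0,0],0],[[0,0,0],[0,0,0],0]]}}

```text
clock: 9.95
tcp_pos: [0.4935, 0.0852, 0.0503]
orientation: [0.664, 0.243, 0.664, -0.243]
wrist_force: [0.2, 0.5, -1.0]
finger_gap: 0.0002
```

```bash
python3 -c "
from h import *
report((-60,45,50))
im=read_camera('scene'); cv2.imwrite('pics/s6.png',cv2.resize(im[130:330,130:390,::-1],None,fx=3,fy=3,interpolation=2))"
```

```text
t 9.95 tcp jig mm [-73.5  43.6  50.3] F [ 0.2  0.5 -1. ] gap 0.0002
tool axes yaw in jig deg: y-> 89.4 tilt x: [-0.  0. -1.]
shift tool cm [0.03 0.16 1.35]
```

View pics/s6.png

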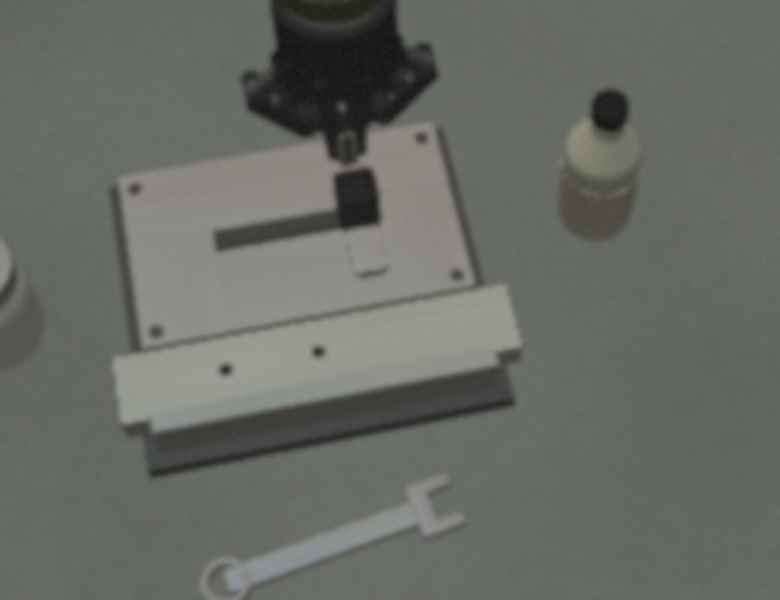

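The knob is at the corner, with its tongue over the short leg at (368,255) and the fingers behind it. Now I'll push +x.

>>> {"fn": "step_arm", "kwargs": {"targets": [[[0,0,0],[0,0.1,0.5],0],[[0,0,0],[0,0,0.5],0],[[0,0,0],[0,0,0.4],0],[[0,0,0],[0,0,0.3],0],[[0,0,0],[0,0,0.3],0],[[0,0,0],[0,0,0.3],0],[[0,0,0],[0,0,0.3],0],[[0,0,0],[0,0,0],0],[[0,0,0],[0,0,0],0],[[0,0,0],[0,0,0],0]]}}

```text
clock: 11.0
tcp_pos: [0.5143, 0.0692, 0.0502]
orientation: [0.664, 0.243, 0.664, -0.243]
wrist_force: [-0.2, 1.0, -0.4]
finger_gap: -0.0002
```

```bash
python3 -c "
from h import *
report((-20,45,50))
im=read_camera('scene'); cv2.imwrite('pics/s7.png',cv2.resize(im[130:330,130:390,::-1],None,fx=3,fy=3,interpolation=2))"
```

```text
t 11.0 tcp jig mm [-47.2  44.5  50.2] F [-0.2  1.  -0.4] gap -0.0002
tool axes yaw in jig deg: y-> 89.4 tilt x: [ 0. -0. -1.]
shift tool cm [0.02 0.08 2.72]
```

View pics/s7.png

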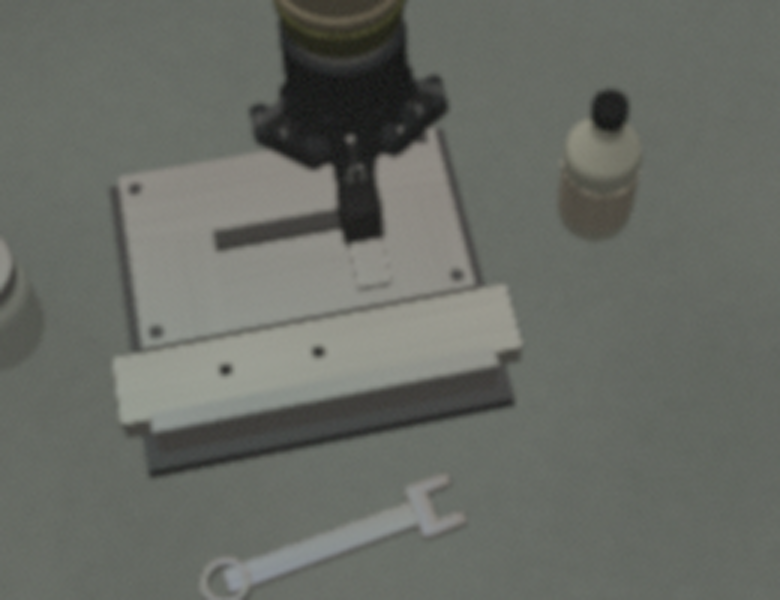

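The knob is moving along the short leg. I'll continue.

>>> {"fn": "step_arm", "kwargs": {"targets": [[[0,0,0],[0,0,0.3],0],[[0,0,0],[0,0,0.3],0],[[0,0,0],[0,0,0.4],0],[[0,0,0],[0,0,0.4],0],[[0,0,0],[0,0,0.3],0],[[0,0,0],[0,0,0.3],0],[[0,0,0],[0,0,0.2],0],[[0,0,0],[0,0,0.2],0],[[0,0,0],[0,0,0.1],0],[[0,0,0],[0,0,0],0]]}}

```text
clock: 12.05
tcp_pos: [0.5334, 0.0531, 0.0502]
orientation: [0.664, 0.243, 0.664, -0.243]
wrist_force: [-2.0, 1.8, -1.5]
finger_gap: -0.0002
```

```bash
python3 -c "
from h import *
report((-20,45,50))"
```

```text
t 12.05 tcp jig mm [-22.3  44.3  50.2] F [-2.   1.8 -1.5] gap -0.0002
tool axes yaw in jig deg: y-> 89.4 tilt x: [ 0. -0. -1.]
shift tool cm [0.02 0.07 0.23]
```

>>> {"fn": "step_arm", "kwargs": {"targets": [[[0,0,0],[0,0,0.1],0],[[0,0,0],[0,0,0.1],0],[[0,0,0],[0,0,0.1],0],[[0,0,0],[0,0,0.1],0],[[0,0,0],[0,0,0.1],0],[[0,0,0],[0,0,0],0],[[0,0,0],[0,0,0],0],[[0,0,0],[0,0,0],0],[[0,0,0],[0,0,0],0],[[0,0,0],[0,0,0],0]]}}

```text
clock: 13.05
tcp_pos: [0.537, 0.0501, 0.0502]
orientation: [0.664, 0.243, 0.664, -0.243]
wrist_force: [-3.0, 3.8, -1.7]
finger_gap: 0.0004
```

```bash
python3 -c "
from h import *
report((-20,45,50))"
```

```text
t 13.05 tcp jig mm [-17.6  44.2  50.2] F [-3.   3.8 -1.7] gap 0.0004
tool axes yaw in jig deg: y-> 89.4 tilt x: [-0.  0. -1.]
shift tool cm [ 0.02  0.08 -0.24]
```

>>> {"fn": "step_arm", "kwargs": {"targets": [[[0,0,0],[0,0,0.1],0],[[0,0,0],[0,0,0.1],0],[[0,0,0],[0,0,0.1],0],[[0,0,0],[0,0,0.1],0],[[0,0,0],[0,0,0],0],[[0,0,0],[0,0,0],0],[[0,0,0],[0,0,0],0],[[0,0,0],[0,0,0],0],[[0,0,0],[0,0,0],0],[[0,0,0],[0,0,0],0]]}}

```text
clock: 14.05
tcp_pos: [0.5378, 0.0491, 0.05]
orientation: [0.662, 0.243, 0.666, -0.242]
wrist_force: [-6.8, 7.6, 3.8]
finger_gap: 0.0001
```

```bash
python3 -c "
from h import *
report((-20,45,50))
im=read_camera('scene'); cv2.imwrite('pics/s8.png',cv2.resize(im[130:330,130:390,::-1],None,fx=3,fy=3,interpolation=2))"
```

```text
t 14.05 tcp jig mm [-16.3  44.   50. ] F [-6.8  7.6  3.8] gap 0.0001
tool axes yaw in jig deg: y-> 89.5 tilt x: [-0.004  0.003 -1.   ]
shift tool cm [ 0.    0.09 -0.37]
```

View pics/s8.png

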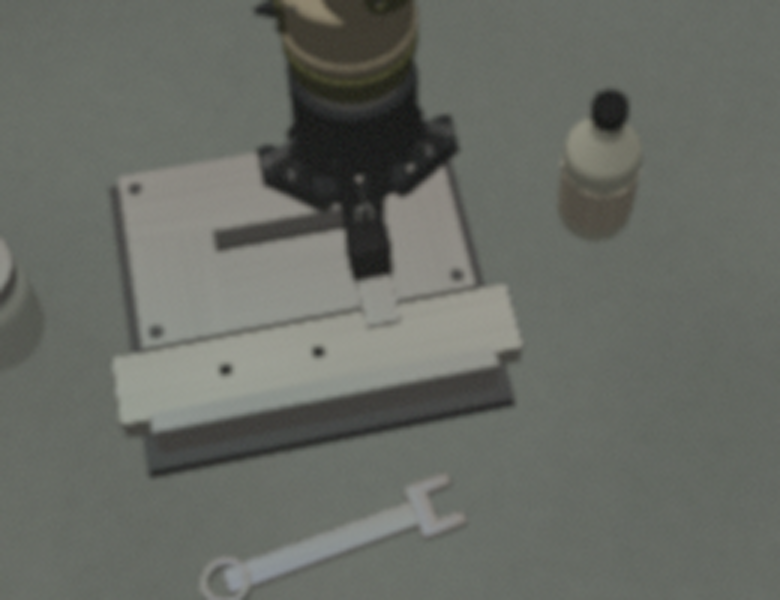

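The tongue now lies over the bar and the force is rising. A final 3 mm will confirm the stop, then I'll retract.

>>> {"fn": "step_arm", "kwargs": {"targets": [[[0,0,0],[0,0,0.1],0],[[0,0,0],[0,0,0.1],0],[[0,0,0],[0,0,0.1],0],[[0,0,0],[0,0,0.1],0],[[0,0,0],[0,0,0],0],[[0,0,0],[0,0,0],0],[[0,0,0],[0,0,0],0],[[0,0,0],[0,0,0],0],[[0,0,0],[0,0,0],0],[[0,0,0],[0,0,0],0]]}}

```text
clock: 15.1
tcp_pos: [0.5388, 0.0482, 0.0499]
orientation: [0.661, 0.244, 0.668, -0.241]
wrist_force: [-11.2, 13.6, 7.2]
finger_gap: -0.0004
```

>>> {"fn": "step_arm", "kwargs": {"targets": [[[0,0,0],[0,0,-1],0],[[0,0,0],[0,0,-1.5],0],[[0,0,0],[0,0,-1.5],0],[[0,0,0],[0,0,-1],0],[[0,0,0],[-2,0,-1],0],[[0,0,0],[-3,0,-2],0],[[0,0,0],[-4,0,-2],0],[[0,0,0],[-3,0,-2],0],[[0,0,0],[-1,0,0],0],[[0,0,0],[0,0,0],0]]}}

```text
clock: 16.1
tcp_pos: [0.453, 0.1227, 0.182]
orientation: [0.666, 0.243, 0.662, -0.242]
wrist_force: [0.4, 0.1, -1.2]
finger_gap: -0.0006
```

```bash
python3 -c "
from h import *
report(None)
s=get_state()
for n in('top','scene','wrist'):
    im=read_camera(n); cv2.imwrite(f'pics/{n}0f.png',im[:,:,::-1])
    if n!='wrist':
        x0,y0=(190,150) if n=='top' else (130,130); J=np.load('J.npy')
        im=cv2.resize(im[y0:y0+195,x0:x0+260,::-1],None,fx=3,fy=3,interpolation=2)
        for z in(37,74):
            p=((proj(n,jw(J,np.array([(-9,31,z),(19,31,z),(19,59,z),(-9,59,z)])/1e3))-[x0,y0]+.5)*3).astype(int); im=np.ascontiguousarray(im); cv2.polylines(im,[p.reshape(-1,1,2)],True,(0,255,255),1)
        cv2.imwrite(f'pics/f_{n}.png',im)
"
```

```text
t 16.1 tcp jig mm [-128.6   46.6  182. ] F [ 0.4  0.1 -1.2] gap -0.0006
tool axes yaw in jig deg: y-> 89.4 tilt x: [ 0.005  0.    -1.   ]
```

View pics/f_top.png

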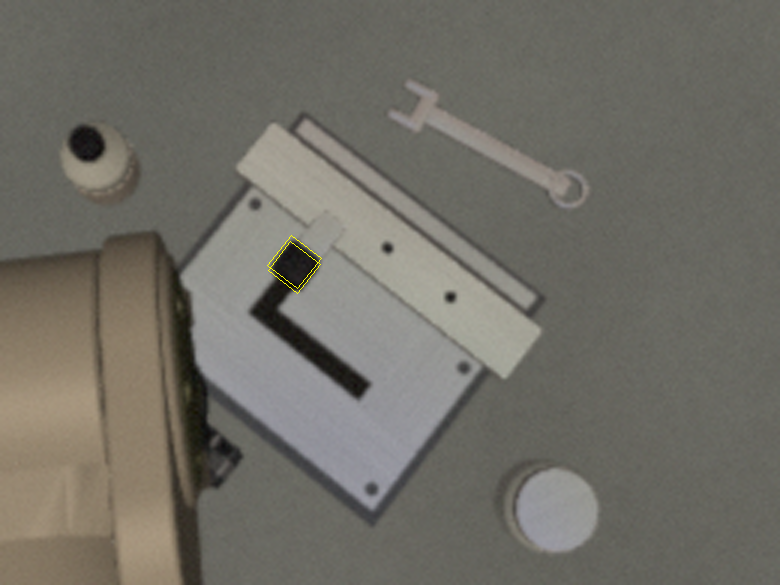

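View pics/f_scene.png

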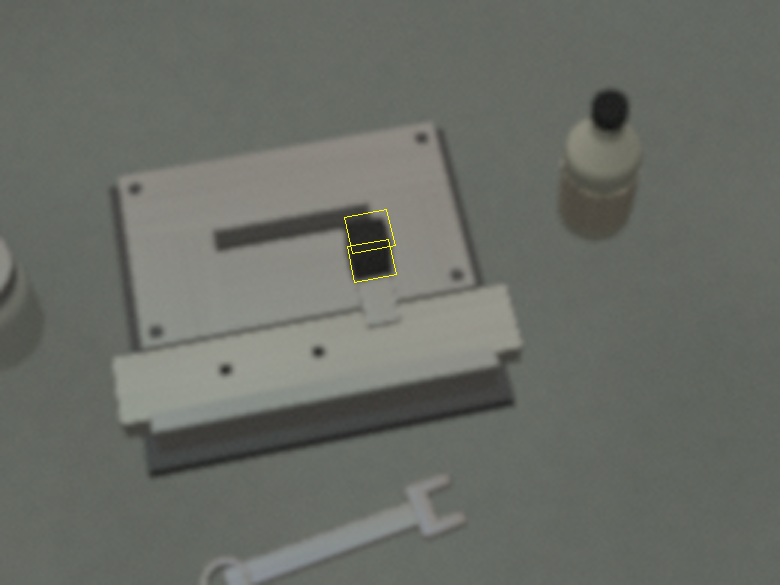

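The knob matches the predicted locked position in both views (top view (295,265)), with its tongue on the bar. The bottle, jar and spanner have not moved, and the gripper is clear. Handing in.

```bash
python3 -c "
from h import *
s=get_state();print(s['clock'],abs(s['qvel']).max(),s['wrist_force'].round(1)); print(hand_in())"
```

```text
16.25 0.010319007131662016 [ 0.4  0.3 -1. ]
the job is handed in; nothing more can be done
None
```

The bar is locked and the job was handed in at 16.25 s of the 35 s allowed. With closed fingertips I pushed the knob along the long leg to the corner. I then went round behind it and pushed it along the short leg to the closed end, without pinching or lifting it.

- **Stops:** the push force rose to about 18 N at the corner and 19 N at the closed end, against about 3 N of sliding friction. The highest wrist force I saw was 19 N.
- **Final pictures:** after retracting, the knob matches the predicted locked position to about 1–2 mm in both the top and scene views, and the tongue lies over the bar. The bottle, jar and spanner look unmoved.
- **Robot at the end:** the gripper is clear, with the fingertips 182 mm above the bench and off the jig's edge. The wrist force was back to about 1 N, which is sensor noise.
- **Disagreement:** the jig position from the fixed cameras and from the wrist camera differed by about 3 mm and 0.6°. I used the wrist-camera position and relied on the hard stops.
- **Not measured:** I had no direct reading of the knob's travel or lift. I judged both from the forces and pictures.

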